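# Hang the column carrier on its screw

### The arm

A 6-joint arm with a two-finger parallel gripper is mounted at the origin on the work surface. World frame = base frame: x ahead of the robot, y to its left, z up, the work surface at z = 0. Lengths are in mm, angles in rad, forces in N, time in s.
With the tool pointing down it reaches from about 400 to 925 mm from the base axis. Payload 12.5 kg.
Tool frame: the origin (TCP) lies between the finger pads; the fingertips stand 19 mm ahead of it and the grasp point (between the pads) is the TCP (env.tips_ahead is the distance from the TCP to the fingertips, in mm); z points along the fingers, y is the line along which they close (so a half turn about z gives the same grasp; the last joint's range is limited). The gripper opens to 95 mm and grips with 3 to 60 N. Pads are 20 mm wide; open, the fingers measure 119 mm over their backs; the gripper's body (75 mm by 180 mm) begins 59 mm behind the grasp point.
Start: joints at [-1.429, 0.491, 1.559, -0, 1.092, -0.106], TCP at [153.317, -605.922, 204.761] pointing down, gripper open.
Joint ranges: [-3.1, 3.1], [-0.84, 2.19], [0.05, 2.79], [-1.13, 4.28], [0.06, 2.93], [-2.69, 2.69]. Speed limits (rad/s): [2.22, 2.22, 2.79, 3.14, 3.14, 3.14].

### API

Orientations are given as [roll, pitch, yaw] about the fixed x, y, z axes, in that order (R = Rz(yaw) Ry(pitch) Rx(roll)).
In Python, from cell import env gives the robot as it stands.
- The arm moves only by the shell command python3 -m crank 'ROWS'. ROWS is JSON, a list of rows, each a list of 5 numbers: the shift along the tool's x, y, z in mm, then the turn about the tool's z in degrees, then the finger opening in mm, from 0 to 95.1. In form: [[dx, dy, dz, yaw, grip], ...]. A call has 1 to 10 rows; each row is the pose to reach, as a shift and turn from the pose commanded when the call began, along the tool's axes at that moment; what a row does not reach only later rows make up. A row lasts 1/12 s, in which the tool goes at most 41.7 mm and 7.16 degrees, less where a joint would pass 70% of its speed; a pose out of reach is approached as far as the arm can. A call with a gripper value outside its range is refused whole. The fingers move at their own pace and stop on an object; the grip force is fixed at half the most. Time passes only in rows, so rows that repeat a pose let the fingers close. It gives the time, the measured TCP pose, the force, the opening and the grip force at its end, in the units of the state.
- env.state(): the state, without advancing time (a new reading comes with each control period).
- env.read_camera(name): name is "side" or "top" or "wrist"; returns a dict with "img" (420x560x3 uint8, blue, green, red), "K" (3x3 intrinsics, pixels), "k1" (the pictures are not rectified: a ray, as slopes to the right and down, at radius r is drawn at 1 + k1 r^2 times it, then the intrinsics apply), "pose" (4x4, takes a point from camera to world coordinates). Camera axes: x right, y down, z forward; pixel columns grow to the right and rows downward; lengths in mm; the calibration is good to about 2 mm. A picture is of the moment at which its call begins. There is no depth.
- env.job_done(): hands the job in; it is judged then, once.
The state is a dict: "t": time; "joints": joint angles; "qvel": joint speeds; "tau": joint torques, N m; "eef_pos": TCP position; "tcp_rot": TCP orientation; "ft_force": force on the tool from outside, world axes, zero at the start; "moment": the same for the moment, N m; "opening": opening from 0.0 (shut) to 1.0 (fully open); "grip_force": force on a finger pad.
Only numpy, scipy, OpenCV 4.12 (cv2) and the standard library are available. Lean on these libraries where they do the work, as an engineer would, in place of code of your own. Each camera call takes 0.05 s, during which the arm holds its last target. There are 200 camera calls.

### The job

Pick up the column carrier plate by its rib and hang it on the sloping front of the white controller: pass its keyhole over the head of the screw there, then pull the plate down the slope until the screw is at the end of the narrow slot. Leave it locked, flat on the front and square with it, and let go. Work gently, by feel (a few newtons do it; some 40 N on the controller or screw, even as a knock, is too much), and leave the bottle, jar and mouse alone.

Things in the scene. Friction and masses are not known exactly. Their poses are not given: they have to be found in the camera images.
- panel: Flat sloping front of the white bench controller, fixed, 206 mm along the slope, 260 mm wide, 25 degrees from level, falling towards the robot. Origin on its face, at the middle of the cross slot, 115 mm above the bench. x up the slope, y along the cross slot (to the robot's left), z out of the face. It spans x -143 to 63, y -130 to 130 mm; only the screw stands over 3 mm proud of it.
- cross_slot (a point): Middle of the cross slot, on the face (= the panel's origin). The steel screw stands square to the face at panel x = 0, but its y is not measured: it is clamped anywhere from y = -20 to +20 mm and stays there. Shank 7 mm across; flat round head 16 mm across, its underside 7 mm and its top 12 mm above the face.
- plate: Column carrier: flat aluminium plate 130 (x) by 90 (y) by 4 mm thick, 0.26 to 0.49 kg, loose on the bench, grey rib up. Origin: centre of its underside; z out of its top, x towards the slot's closed end. To hang, lay its axes along the panel's (x up the slope). Resting on the screw's head its underside is 12 mm off the face; with the head through the hole it comes down onto the face.
- rib (a point): Place to grip the plate, 29 mm above its underside: middle of the grey rib, a block 45 (x) by 12 (y) mm centred at plate x = -17.5, y = 0, reaching from the plate to 44 mm above the underside. Grip it across y.
- hole (a point): Centre of the keyhole's opening, on the underside: plate x = +22, y = 0. The opening is eight-sided, 20.4 mm across: about 2 mm of room all round the screw's head. From it a slot 10 mm wide runs towards +x and ends at plate x = +47.5.
- seat (a point): Where the screw's axis lies in the plate when locked, shank against the slot's end: plate x = +44, y = 0, on the underside. Sliding the plate 22 mm down the slope takes the screw from the opening to here; in the slot the plate can rise 3 mm off the face before it meets the head.
- bottle: Bystander: amber bottle, 68 mm across, 150 mm tall. Origin: centre of its base.
- jar: Bystander: small jar, 44 mm across, 50 mm tall. Origin: centre of its base.
- mouse: Bystander: computer mouse, round, 62 mm across, 32 mm tall. Origin: centre of its base.
There are look-alikes about, which are no part of the job. Of the things like the plate, leave any that is purple or turquoise; of the rest the smaller one is meant.

How it is judged:
By the outcome, as a careful person would: the job done as asked, in the order asked, and still so for the second after the job is handed in, with the robot touching nothing.
It also fails if it takes over 64 s, if anything falls off the work surface, if the arm or the gripper's body presses on something with over 40 N, if the wrist force passes 120 N, or if a joint passes its speed limit or range.

## Working session

There is one attempt and no reset: what is moved stays moved. The work goes in short steps, Python scripts to look and compute and a shell command to move; the robot and the scene stay as the last step left them, time stands still between calls to the robot, and variables do not carry over. Pictures are saved under pics/ and viewed, at most 10 in all, crops included, and the job is handed in when it is done.

```bash
mkdir -p pics
cat > h.py <<'E'
import numpy as np, cv2
from cell import env
from scipy.spatial.transform import Rotation as Rn
def shot(n,f=None):
    c=env.read_camera(n)
    if f: cv2.imwrite('pics/'+f,c['img'])
    return c
def ray(c,u,v):
    K=c['K'];k=c['k1']
    p=np.array([(u-K[0,2])/K[0,0],(v-K[1,2])/K[1,1]]);q=p.copy()
    for _ in range(20): q=p/(1+k*(q@q))
    T=np.array(c['pose']);d=T[:3,:3]@np.array([q[0],q[1],1.])
    return T[:3,3],d/np.linalg.norm(d)
def onplane(c,u,v,p0,n):
    o,d=ray(c,u,v);n=np.array(n,float);return o+d*(n@(np.array(p0)-o))/(n@d)
def onz(c,u,v,z): return onplane(c,u,v,[0,0,z],[0,0,1])
def proj(c,P):
    T=np.array(c['pose']);q=T[:3,:3].T@(np.array(P)-T[:3,3]);q=q[:2]/q[2]
    q=q*(1+c['k1']*(q@q));return np.array([c['K'][0,0]*q[0]+c['K'][0,2],c['K'][1,1]*q[1]+c['K'][1,2]])
def tri(c1,p1,c2,p2):
    o1,d1=ray(c1,*p1);o2,d2=ray(c2,*p2)
    s=np.linalg.lstsq(np.c_[d1,-d2],o2-o1,rcond=None)[0]
    a,b=o1+d1*s[0],o2+d2*s[1];return (a+b)/2,np.linalg.norm(a-b)
E
python3 - <<'E'
from h import *
print(env.state())
a=shot('top','top0.png');b=shot('side','side0.png')
for c in(a,b):print(c['K'],c['k1'],np.round(c['pose'],3))
E
```

```text
{'t': 0.0, 'joints': array([-1.42862651e+00,  4.91542503e-01,  1.55944971e+00, -7.32613929e-07,
        1.09172645e+00, -1.05590112e-01]), 'qvel': array([-7.71416142e-04,  1.45414581e-03, -8.46942196e-05, -8.69231415e-04,
        2.95379346e-04,  6.05144692e-04]), 'tau': array([-1.97528556e-05, -6.12644506e+01, -2.58185756e+01,  6.92556845e-02,
        4.82776249e-02, -1.47641481e-04]), 'eef_pos': array([ 153.26097518, -605.64654765,  204.17227294]), 'tcp_rot': array([-3.14047285e+00, -1.18028283e-04,  2.47760201e-01]), 'ft_force': array([-0.86144702,  0.3491149 , -0.63662865]), 'moment': array([-0.07418944, -0.02396316,  0.01072261]), 'grip_force': 0.0, 'opening': 0.9986183173672085}
[[502.91752545   0.         284.3307722 ]
 [  0.         502.91752545 208.37720297]
 [  0.           0.           1.        ]] 0.045957839032589855 [[-2.20000e-02 -9.98000e-01  6.50000e-02  4.12691e+02]
 [-1.00000e+00  2.20000e-02 -1.00000e-03 -1.23818e+02]
 [-1.00000e-03 -6.50000e-02 -9.98000e-01  1.62420e+03]
 [ 0.00000e+00  0.00000e+00  0.00000e+00  1.00000e+00]]
[[546.87000761   0.         285.97790737]
 [  0.         546.87000761 194.10090055]
 [  0.           0.           1.        ]] -0.16473227019337638 [[ 9.890000e-01 -1.150000e-01  9.400000e-02  3.845060e+02]
 [-1.490000e-01 -7.770000e-01  6.120000e-01 -1.009838e+03]
 [ 3.000000e-03 -6.190000e-01 -7.850000e-01  1.220307e+03]
 [ 0.000000e+00  0.000000e+00  0.000000e+00  1.000000e+00]]
```

View pics/top0.png

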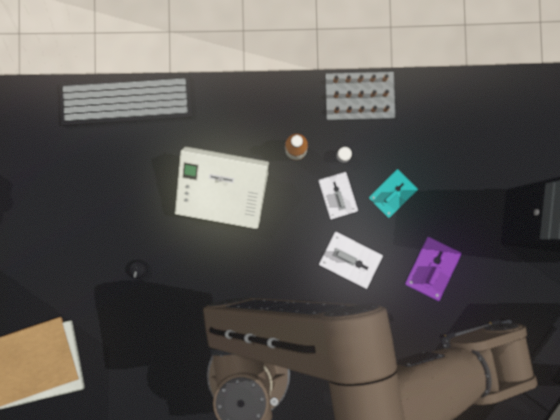

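View pics/side0.png

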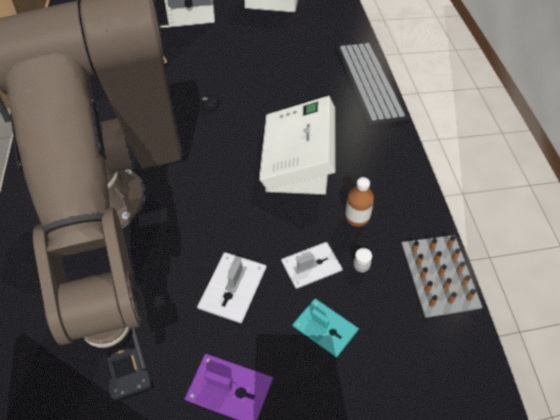

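The top view shows four plate-like things: grey at (338,195), larger grey at (351,260), turquoise at (393,193), and purple at (434,268). Ruling out the turquoise and purple ones leaves the two greys. The smaller, at (338,195), fits; in the side view it is at (312,264). The controller is at top (222,188), with its screw near (222,180). I'll measure both greys and confirm in a crop.

Run:
```python
from h import *
a=shot('top');b=shot('side')
g=cv2.cvtColor(a['img'],cv2.COLOR_BGR2HSV)
m=((g[...,2]>120)&(g[...,1]<60)).astype(np.uint8)
for c in cv2.findContours(m,cv2.RETR_EXTERNAL,cv2.CHAIN_APPROX_NONE)[0]:
    if cv2.contourArea(c)<300:continue
    r=cv2.minAreaRect(c);bx=cv2.boxPoints(r)
    if r[0][1]<120 or r[0][1]>300: continue
    P=np.array([onz(a,*q,4) for q in bx])
    print(np.round(r[0]),np.round(bx,1).tolist(),np.round(P[:,:2]).tolist(),[round(np.linalg.norm(P[i]-P[i-1])) for i in range(4)])
i1=cv2.resize(a['img'][140:300,160:380],None,fx=3.6,fy=3.6,interpolation=cv2.INTER_CUBIC)
cv2.imwrite('pics/crop1.png',i1)
i2=cv2.resize(b['img'][80:340,180:380],None,fx=2.3,fy=2.3,interpolation=cv2.INTER_CUBIC)
cv2.imwrite('pics/crop2.png',i2)
```

```text
[351. 260.] [[317.79998779296875, 264.3999938964844], [334.79998779296875, 230.39999389648438], [383.6000061035156, 254.8000030517578], [366.6000061035156, 288.79998779296875]] [[336.0, -228.0], [444.0, -286.0], [363.0, -439.0], [256.0, -381.0]] [173, 122, 174, 121]
[338. 195.] [[317.29998779296875, 179.39999389648438], [345.8999938964844, 170.5], [358.5, 210.89999389648438], [329.8999938964844, 219.8000030517578]] [[610.0, -234.0], [637.0, -327.0], [505.0, -364.0], [478.0, -271.0]] [137, 97, 137, 97]
[220. 187.] [[168.89999389648438, 213.1999969482422], [181.10000610351562, 145.10000610351562], [270.20001220703125, 161.0], [258.0, 229.10000610351562]] [[511.0, 247.0], [732.0, 206.0], [674.0, -82.0], [453.0, -39.0]] [291, 224, 294, 224]
```

View pics/crop1.png

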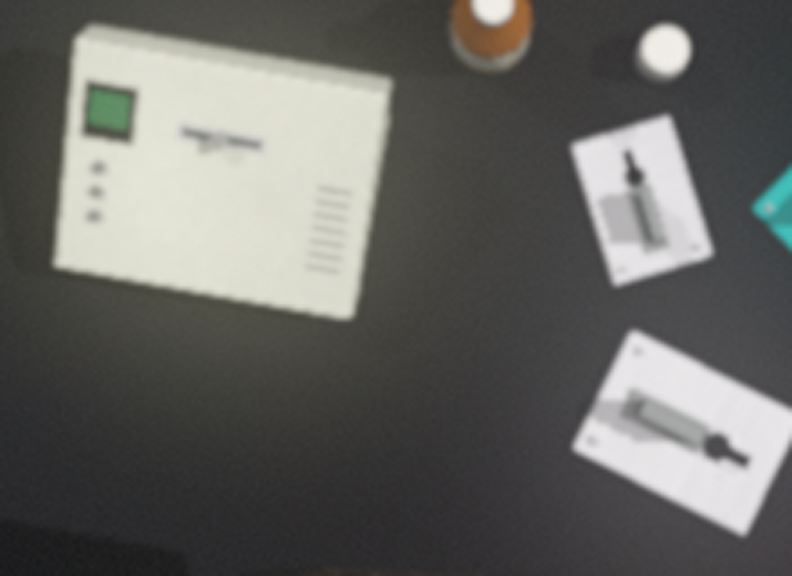

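View pics/crop2.png

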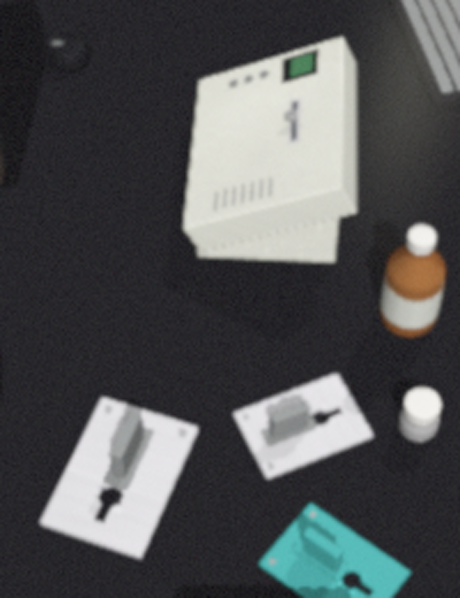

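The crops confirm it. The grey plate at top (338,195) measures about 130×90, while the other grey one is about 165×115. Its slot points away from the robot. The cross slot runs from about (210,176) to (233,180), with the screw near (217–225,181).

```bash
cat >> h.py <<'E'
def delta(target,yaw_to=None,cur=None):
    s=env.state();p=np.array(s['eef_pos']) if cur is None else np.array(cur)
    R=Rn.from_euler('xyz',s['tcp_rot']).as_matrix()
    y=np.arctan2(R[1,0],R[0,0]);Rt=np.array([[np.cos(y),np.sin(y),0],[np.sin(y),-np.cos(y),0],[0,0,-1]])
    d=Rt.T@(np.array(target)-p)
    print('tool delta',np.round(d,1),'yaw now deg',round(np.degrees(y),2),'turn(tool z)',None if yaw_to is None else round(np.degrees(y)-yaw_to,2))
E
python3 - <<'E'
from h import *
a=shot('top')
g=cv2.cvtColor(a['img'],cv2.COLOR_BGR2HSV)
# panel face edges: bottom edge at z 54.6
B=[onz(a,*q,54.6) for q in((175.5,214),(257.5,228.3))]
print('bottom corners',np.round(B,1),np.linalg.norm(B[0]-B[1]))
T=[onz(a,*q,141.6) for q in((182,150.5),(268.3,162.3))]
print('top corners',np.round(T,1),np.linalg.norm(T[0]-T[1]))
for S in(B,T):
    d=S[0]-S[1];print('yaw',np.degrees(np.arctan2(-d[0],d[1])))
print([np.round(onz(a,*q,115),1) for q in((210,176.4),(233,180.3))])
w=shot('wrist','w0.png');R=Rn.from_euler('xyz',env.state()['tcp_rot']).as_matrix()
print('cam in tool',np.round(R.T@(w['pose'][:3,3]-env.state()['eef_pos']),1),np.round(R.T@w['pose'][:3,:3],3),w['K'][0])
E
```

```text
bottom corners [[505.1 215.   54.6]
 [454.8 -39.8  54.6]] 259.6567596031046
top corners [[688.4 175.3 141.6]
 [647.7 -80.1 141.6]] 258.6528978722011
yaw -11.164366094119865
yaw -9.042989523921676
[array([612.8,  97.3, 115. ]), array([599.5,  28.2, 115. ])]
cam in tool [  72.5    0.6 -179.2] [[-0.    -0.967 -0.255]
 [ 1.     0.    -0.001]
 [ 0.001 -0.255  0.967]] [314.91336937   0.         279.6716607 ]
```

```bash
python3 -c "
from h import *
delta([520,-308,200],15.7,cur=[153.3,-605.9,204.8])"
```

```text
tool delta [ 428.6 -198.9    4.8] yaw now deg 14.2 turn(tool z) -1.5
```

```bash
python3 -m crank '[[429,-199,5,-1.5,95],[429,-199,5,-1.5,95],[429,-199,5,-1.5,95],[429,-199,5,-1.5,95],[429,-199,5,-1.5,95],[429,-199,5,-1.5,95],[429,-199,5,-1.5,95],[429,-199,5,-1.5,95],[429,-199,5,-1.5,95],[429,-199,5,-1.5,95]]'; python3 -c "
from h import *
delta([520,-308,200],15.7)"
```

```text
t: 1.13
eef_pos: [478.1, -341.7, 200.4]
tcp_rot: [3.141, -0.0, 0.274]
ft_force: [0.9, -0.5, -0.9]
opening: 0.999
grip_force: 0.0
tool delta [ 49.4 -21.1   0.4] yaw now deg 15.7 turn(tool z) -0.0
```

Run:
```python
from h import *
w=shot('wrist','w1.png');g=cv2.cvtColor(w['img'],cv2.COLOR_BGR2HSV)
for P in([540.6,-303.7,44],[557.5,-299,4]):print(proj(w,P))
m=((g[...,2]>130)&(g[...,1]<60)).astype(np.uint8)
for c in cv2.findContours(m,cv2.RETR_EXTERNAL,cv2.CHAIN_APPROX_NONE)[0]:
    if cv2.contourArea(c)<1500:continue
    r=cv2.minAreaRect(c);bx=cv2.boxPoints(r)
    P=np.array([onz(w,*q,4) for q in bx])
    print(np.round(r[0]),np.round(P[:,:2]).tolist(),np.round(P.mean(0),1),[round(np.linalg.norm(P[i]-P[i-1])) for i in range(4)])
```

```text
[260.13653669 131.09152346]
[262.04857167 115.04547074]
[254. 244.] [[432.0, -246.0], [471.0, -388.0], [373.0, -418.0], [331.0, -267.0]] [ 401.8 -329.7    4. ] [103, 147, 103, 157]
[263. 110.] [[611.0, -239.0], [636.0, -326.0], [512.0, -363.0], [485.0, -269.0]] [ 560.9 -299.2    4. ] [130, 89, 130, 98]
[34. 48.] [[596.0, -1.0], [615.0, -71.0], [520.0, -82.0], [499.0, -7.0]] [557.6 -40.    4. ] [98, 73, 96, 78]
```

View pics/w1.png

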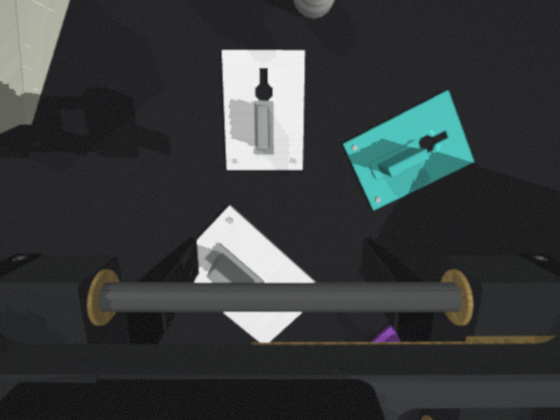

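The wrist view shows the plate upright, with corners (222,50), (304,50), (302,170) and (227,170). The hole is at (263.5,90), the slot end at (263.5,68), and the rib top spans about (255–272, 103–153). I'll work out the plate's axes and then the move to the panel.

Run:
```python
from h import *
w=shot('wrist')
C=np.array([onz(w,*q,4) for q in((222.3,50),(304.3,50),(302.2,170),(227,170))]);print(np.round(C[:,:2],1),[round(np.linalg.norm(C[i]-C[i-1]),1) for i in range(4)])
c=C.mean(0);x=(C[0]+C[1]-C[2]-C[3]);x/=np.linalg.norm(x);print('centre',c,'yaw',np.degrees(np.arctan2(x[1],x[0])))
y=C[0]-C[1];y2=C[3]-C[2];print([np.degrees(np.arctan2(-v[0],v[1])) for v in(y,y2)])
h=onz(w,263.5,90,4);s=onz(w,263.5,67,4);print('hole',h,'slot end',s)
print('in plate: hole',(h-c)@x,'end',(s-c)@x)
print('rib',c-17.5*x, 'rib from hole',h-39.5*x, 'rib top img',onz(w,263.5,128,44))
delta([560,72,270],-10.2)
```

```text
[[ 616.  -234.9]
 [ 640.4 -321. ]
 [ 514.6 -356.7]
 [ 490.1 -270.5]] [np.float64(130.8), np.float64(89.4), np.float64(130.8), np.float64(89.7)]
centre [ 565.29407971 -295.76551663    4.        ] yaw 15.812524381656049
[np.float64(15.820604347301284), np.float64(15.863119694959153)]
hole [ 588.59786629 -288.91467787    4.        ] slot end [ 611.67074314 -282.6676502     4.        ]
in plate: hole 24.288724209902515 end 48.190743842755666
rib [ 548.4563068  -300.53410166    4.        ] rib from hole [ 550.59260743 -299.67805552    4.        ] rib top img [ 549.12460446 -301.69507199   44.        ]
tool delta [ 190.  -373.7  -69.8] yaw now deg 15.99 turn(tool z) 26.19
```

```bash
python3 -m crank '[[190,-374,-30,7,95],[190,-374,-30,14,95],[190,-374,-30,20,95],[190,-374,-30,26.2,95],[190,-374,-30,26.2,95],[190,-374,-30,26.2,95],[190,-374,-30,26.2,95],[190,-374,-30,26.2,95],[190,-374,-30,26.2,95],[190,-374,-30,26.2,95]]'
python3 - <<'E'
from h import *
delta([560,72,230],-10.2)
w=shot('wrist','w2.png')
cv2.imwrite('pics/w2c.png',w['img'])
E
```

```text
t: 2.07
eef_pos: [557.3, 63.9, 230.2]
tcp_rot: [3.141, -0.0, -0.184]
ft_force: [-0.1, -0.7, 1.0]
opening: 1.0
grip_force: 0.0
tool delta [ 1.2 -8.4  0.2] yaw now deg -10.53 turn(tool z) -0.33
```

View pics/w2.png

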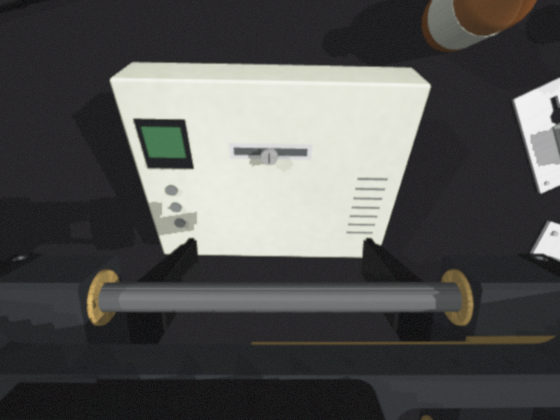

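The wrist view shows the screw head at about (269,157) and the cross slot from (231,151) to (311,152). The panel face corners are (114,82), (428,87), (383,257) and (165,254).

Run:
```python
from h import *
w=shot('wrist')
T=[onz(w,*q,141.6) for q in((114,82),(428,87))];B=[onz(w,*q,54.6) for q in((165,254),(383,257))];S=[onz(w,*q,115) for q in((230.5,151),(311,152.5))]
for X in(T,B,S):
    d=X[0]-X[1];print(np.round(X,1).tolist(),'len',np.linalg.norm(d),'mid',(X[0]+X[1])/2,'yaw',np.degrees(np.arctan2(-d[0],d[1])))
g=cv2.cvtColor(w['img'],cv2.COLOR_BGR2GRAY)
big=cv2.resize(w['img'][130:185,215:330],None,fx=6,fy=6,interpolation=cv2.INTER_CUBIC);cv2.imwrite('pics/w2z.png',big)
h=np.radians(-10.5)
ex=np.array([np.cos(h)*np.cos(.4363),np.sin(h)*np.cos(.4363),np.sin(.4363)]);ey=np.array([-np.sin(h),np.cos(h),0]);ez=np.cross(ex,ey)
O=(S[0]+S[1])/2
P=onplane(w,269,157,O+12*ez,ez);print('head',P,'panel xy',(P-O)@ex,(P-O)@ey)
t=(T[0]+T[1])/2;b=(B[0]+B[1])/2;print('len',np.linalg.norm(t-b),'O from t',t-63*ex,'from b',b+143*ex)
```

```text
[[689.8, 180.5, 141.6], [640.7, -65.9, 141.6]] len 251.30702402971403 mid [665.24947279  57.2976024  141.6       ] yaw -11.249482325515201
[[511.0, 220.1, 54.6], [459.8, -39.4, 54.6]] len 264.4556828565752 mid [485.38118762  90.32446796  54.6       ] yaw -11.16374537396353
[[618.8, 105.0, 115.0], [604.1, 32.2, 115.0]] len 74.31132847937633 mid [611.4261622   68.58329136 115.        ] yaw -11.41743306007891
head [607.87251456  70.51328064 126.44713561] panel xy 1.351853283081287 1.2500705929093028
len 202.51512007433587 O from t [609.10733739  67.70293215 114.97689451] from b [612.81492352  66.70602106 115.03022357]
```

View pics/w2z.png

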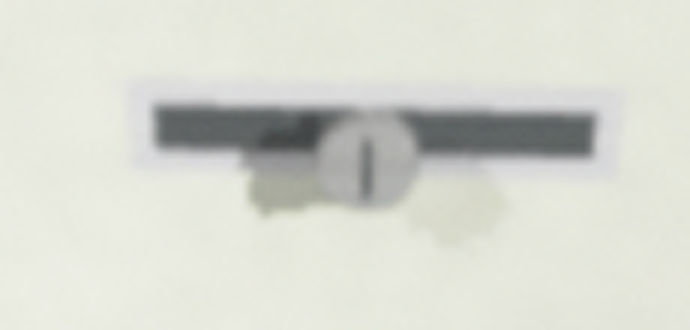

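The enlarged crop puts the head centre at (276.2,156.2) and the dark slot from (240.8,151) to (314.2,152.7). I'll use those corrected pixels.

```bash
cat >> h.py <<'E'
psi=np.radians(-11.2);al=np.radians(25)
ex=np.array([np.cos(psi)*np.cos(al),np.sin(psi)*np.cos(al),np.sin(al)]);ey=np.array([-np.sin(psi),np.cos(psi),0]);ez=np.cross(ex,ey)
E
python3 - <<'E'
from h import *
w=shot('wrist')
S=[onz(w,*q,115) for q in((240.8,151),(314.2,152.7))];O=(S[0]+S[1])/2;print(O,np.linalg.norm(S[0]-S[1]))
Q=O+12*ez
P=onplane(w,276.2,156.2,Q,ez);print('head',P,'panel xy',(P-O)@ex,(P-O)@ey)
d=[np.linalg.norm(onplane(w,*q,Q,ez)-onplane(w,*r,Q,ez)) for q,r in(((267.8,156.2),(284.8,156.2)),((276.2,148),(276.2,165)))];print('head dia',d)
delta([549.3,-300.7,150],15.85)
E
```

```text
[609.72882286  59.40319025 115.        ] 67.6572540819702
head [606.96669408  61.01056113 126.83147867] panel xy 2.2615805192956975 1.0402584603509852
head dia [np.float64(15.08842413835243), np.float64(17.139452338889168)]
tool delta [ 57.2 360.7  79.9] yaw now deg -10.28 turn(tool z) -26.13
```

Run:
```python
from h import *
w=shot('wrist');t=shot('top')
def sub(X):
    d=X[0]-X[1];return np.round((X[0]+X[1])/2,1),'len',round(np.linalg.norm(d),1),'yaw',round(np.degrees(np.arctan2(-d[0],d[1])),2)
def edge(c,lo,hi):
    g=cv2.cvtColor(c['img'],cv2.COLOR_BGR2HSV);m=((g[...,2]>lo)&(g[...,1]<70)).astype(np.uint8)
    m=cv2.morphologyEx(m,cv2.MORPH_CLOSE,np.ones((7,7)))
    cs=[k for k in cv2.findContours(m,cv2.RETR_EXTERNAL,cv2.CHAIN_APPROX_NONE)[0] if cv2.pointPolygonTest(k,hi,False)>0]
    k=max(cs,key=cv2.contourArea);return k,cv2.approxPolyDP(k,4,True)[:,0]
k,p=edge(w,120,(276,200));print('wrist poly',p.tolist())
k2,p2=edge(t,120,(222,195));print('top poly',p2.tolist())
# left/right/bottom edges from wrist rows
g=cv2.cvtColor(w['img'],cv2.COLOR_BGR2GRAY).astype(int)
for v in(100,120,240):
    r=g[v];i=np.where(np.abs(np.diff(r))>20)[0];print(v,i[(i<200)|(i>350)].tolist())
for u in(220,300,360):
    c=g[40:280,u];i=np.where(np.abs(np.diff(c))>12)[0]+40;print(u,i.tolist())
```

```text
wrist poly [[111, 77], [165, 253], [187, 239], [196, 240], [198, 254], [361, 257], [365, 239], [381, 245], [431, 90], [412, 68], [134, 61]]
top poly [[184, 147], [180, 167], [169, 168], [164, 221], [169, 217], [172, 181], [201, 186], [215, 181], [215, 198], [182, 203], [214, 212], [218, 224], [257, 228], [268, 162]]
100 [115, 116, 117, 426, 427, 428, 513, 514, 515, 549, 550, 551, 552, 555, 556, 557, 558]
120 [121, 122, 123, 133, 134, 135, 184, 185, 186, 420, 421, 422, 517, 518, 519, 520, 550, 551, 552]
240 [158, 159, 160, 161, 185, 186, 187, 188, 192, 193, 194, 195, 196, 362, 363, 365, 366, 371, 372, 373, 381, 382, 383, 536, 537, 539, 540, 541]
220 [61, 62, 63, 64, 253, 254, 255]
300 [63, 64, 65, 147, 148, 149, 154, 155, 156, 255, 256, 257]
360 [65, 66, 67, 176, 177, 179, 180, 186, 187, 188, 189, 190, 196, 197, 199, 200, 205, 206, 208, 209, 214, 215, 216, 217, 218, 222, 223, 225, 226, 230, 231, 233, 234, 256, 257, 258]
```

Some of my pixels came from frames taken while the arm was still settling, so they were paired with the wrong pose. I'll redo the measurement from one still frame and its own pose.

```bash
cat >> h.py <<'E'
import pickle
def save(n,f):
    for _ in range(3): c=env.read_camera(n)
    pickle.dump(c,open(f,'wb'));return c
E
python3 - <<'E'
from h import *
w=save('wrist','panel.pkl')
print(env.state()['eef_pos'],np.abs(env.state()['qvel']).max(),env.state()['tcp_rot'])
g=cv2.cvtColor(w['img'],cv2.COLOR_BGR2GRAY).astype(int)
for v in(100,110,240,246):
    i=np.where(np.abs(np.diff(g[v]))>20)[0];print(v,i[(i<200)|(i>350)].tolist())
for u in(225,340):
    i=np.where(np.abs(np.diff(g[40:280,u]))>12)[0]+40;print(u,i.tolist())
cv2.imwrite('pics/w3z.png',cv2.resize(w['img'][130:185,215:330],None,fx=6,fy=6,interpolation=cv2.INTER_CUBIC))
c=cv2.HoughCircles(cv2.resize(w['img'][130:185,215:330],None,fx=6,fy=6,interpolation=cv2.INTER_CUBIC)[...,1],cv2.HOUGH_GRADIENT,1,200,param1=80,param2=15,minRadius=35,maxRadius=65)
print('circle px',None if c is None else c[0][:,:]/6+[215,130,0])
d=(g[147:157]<110)
print('slot cols',[(v,np.where(g[v,215:330]<110)[0][[0,-1]]+215) for v in range(148,157) if (g[v,215:330]<110).sum()>20])
E
```

```text
[557.19249595  60.9613617  229.78416719] 0.002392938609670593 [ 3.14131397e+00  2.40337129e-04 -1.85272571e-01]
100 [110, 111, 112, 421, 422, 423, 508, 509, 510, 511, 512, 547, 548, 549, 553, 554, 555, 556]
110 [113, 114, 115, 418, 419, 420, 511, 512, 513, 514, 515, 549, 550, 551]
240 [155, 156, 157, 158, 185, 186, 187, 188, 192, 193, 194, 195, 196, 362, 363, 364, 365, 366, 371, 372, 373, 379, 380, 381, 533, 534, 537, 538]
246 [157, 158, 159, 176, 177, 178, 179, 195, 196, 197, 361, 362, 363, 530, 531, 533, 534, 535]
225 [62, 63, 64, 254, 255, 256]
340 [64, 65, 66, 255, 256, 257, 258]
circle px None
slot cols [(150, array([232, 301])), (151, array([232, 302])), (152, array([232, 302])), (153, array([232, 302])), (154, array([245, 302]))]
```

View pics/w3z.png

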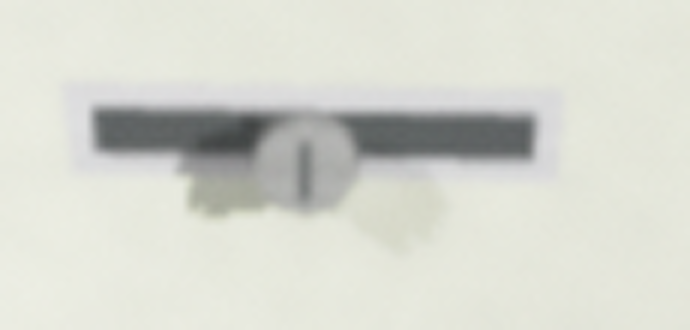

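Run:
```python
from h import *
w=pickle.load(open('panel.pkl','rb'))
S=[onz(w,*q,115) for q in((230.5,151.6),(304.3,152.8))];O=(S[0]+S[1])/2;d=S[0]-S[1];print('O',O,np.linalg.norm(d),np.degrees(np.arctan2(-d[0],d[1])))
B=[onz(w,*q,54.6) for q in((225,255),(340,257))];d=B[0]-B[1];print('bottom yaw',np.degrees(np.arctan2(-d[0],d[1])))
L=[onplane(w,*q,O,ez) for q in((111,100),(156.5,240))];R=[onplane(w,*q,O,ez) for q in((422,100),(380,240))]
for X in(L,R):
    d=X[0]-X[1];print('side yaw',np.degrees(np.arctan2(d[1],d[0])),[round((x-O)@ey,1) for x in X])
P=onplane(w,266,156.8,O+12*ez,ez);print('head',P,'panel',(P-O)@ex,(P-O)@ey,'foot',P-12*ez)
t=save('top','t.pkl')
print('top view: head proj px',proj(t,P),'slot ends',[proj(t,s) for s in S],)
cv2.imwrite('pics/tz.png',cv2.resize(t['img'][165:195,195:250],None,fx=12,fy=12,interpolation=cv2.INTER_CUBIC))
delta([520,-308,200],15.85)
```

```text
O [610.28058076  62.46901123 115.        ] 67.89690629993868 -11.535611343644
bottom yaw -11.68840683028393
side yaw -11.710887398823436 [np.float64(128.6), np.float64(129.9)]
side yaw -11.268065656701825 [np.float64(-127.9), np.float64(-127.7)]
head [607.29341401  63.88996419 126.74542467] panel 2.05795940703056 0.8136807379813318 foot [612.26824876  62.90492038 115.86973123]
top view: head proj px [220.62523623 177.49315822] slot ends [array([210.50624929, 174.98672089]), array([232.64792489, 178.99528391])]
tool delta [ 31.3 369.9  29.9] yaw now deg -10.59 turn(tool z) -26.44
```

```bash
python3 -m crank '[[31,370,30,-7,95],[31,370,30,-14,95],[31,370,30,-20,95],[31,370,30,-26.4,95],[31,370,30,-26.4,95],[31,370,30,-26.4,95],[31,370,30,-26.4,95],[31,370,30,-26.4,95],[31,370,30,-26.4,95],[31,370,30,-26.4,95]]'
python3 - <<'E'
from h import *
w=save('wrist','plate.pkl');s=env.state();print(s['t'],s['eef_pos'],s['tcp_rot'])
g=cv2.cvtColor(w['img'],cv2.COLOR_BGR2HSV)
m=((g[...,2]>60)&(g[...,1]<60)).astype(np.uint8);m=cv2.morphologyEx(m,cv2.MORPH_CLOSE,np.ones((15,15)))
q=proj(w,[560,-298,4]);print(q)
k=[k for k in cv2.findContours(m,cv2.RETR_EXTERNAL,cv2.CHAIN_APPROX_NONE)[0] if cv2.pointPolygonTest(k,tuple(map(float,q)),False)>0][0]
P=np.array([onz(w,*p,4)[:2] for p in k[:,0]],np.float32)
r=cv2.minAreaRect(P);print('plate rect mm',r)
cv2.imwrite('pics/w4z.png',cv2.resize(w['img'][int(q[1])-75:int(q[1])+85,int(q[0])-75:int(q[0])+75],None,fx=3.6,fy=3.6,interpolation=cv2.INTER_CUBIC));print(int(q[0])-75,int(q[1])-75)
E
```

```text
t: 3.45
eef_pos: [518.9, -312.7, 199.2]
tcp_rot: [3.141, 0.0, 0.273]
ft_force: [0.3, 0.1, 0.2]
opening: 0.999
grip_force: 0.0
3.6 [ 519.72907991 -307.64148265  199.556412  ] [-3.14090548e+00  3.57831249e-04  2.75106210e-01]
[279.35755181 155.57317499]
plate rect mm ((561.139404296875, -299.9226989746094), (133.23910522460938, 93.6449966430664), 15.65483570098877)
204 80
```

View pics/w4z.png

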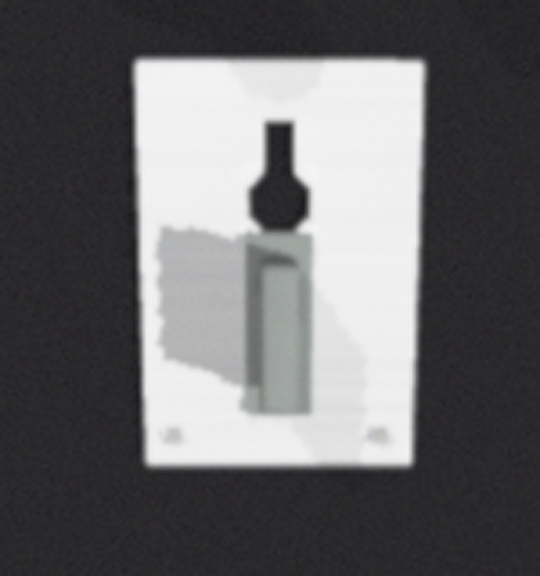

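The crop shows the plate cleanly, with the hole at about (281.5,136) and the rib just below it. It measures 133×94 mm with mask bloat, centred at (561.1,-299.9) with yaw 15.7°. The rib is therefore at (544.3,-304.6).

```bash
python3 -c "
from h import *
w=pickle.load(open('plate.pkl','rb'));print(onz(w,281.5,136.4,4))
delta([544.3,-304.6,29],15.65)"
```

```text
[ 581.79031293 -294.47293073    4.        ]
tool delta [ 24.5   3.7 170.6] yaw now deg 15.76 turn(tool z) 0.11
```

```bash
python3 -m crank '[[24,4,30,0.1,60],[24,4,70,0.1,60],[24,4,105,0.1,60],[24,4,130,0.1,60],[24,4,150,0.1,60],[24,4,160,0.1,60],[24,4,166,0.1,60],[24,4,170,0.1,60],[24,4,170,0.1,60],[24,4,170,0.1,60]]'; python3 -c "
from h import *
delta([544.3,-304.6,29],15.65)"
```

```text
t: 4.43
eef_pos: [545.0, -304.3, 31.0]
tcp_rot: [3.14, -0.001, 0.276]
ft_force: [0.5, -0.0, -0.6]
opening: 0.631
grip_force: 0.0
tool delta [-0.8  0.   2. ] yaw now deg 15.81 turn(tool z) 0.16
```

```bash
python3 -m crank '[[0,0,1,0,60],[0,0,1,0,8],[0,0,1,0,8],[0,0,1,0,8],[0,0,1,0,8],[0,0,1,0,8],[0,0,1,0,8],[0,0,1,0,8],[0,0,1,0,8],[0,0,1,0,8]]'; python3 -m crank '[[0,0,-2,0,8],[0,0,-6,0,8],[0,0,-15,0,8],[0,0,-35,0,8],[0,0,-65,0,8],[0,0,-95,0,8],[0,0,-125,0,8],[0,0,-150,0,8],[0,0,-165,0,8],[0,0,-170,0,8]]'
python3 - <<'E'
from h import *
w=save('wrist','held.pkl');s=env.state();print(s)
cv2.imwrite('pics/held.png',w['img'])
delta([610-150,62.5+25,200],-11.5)
E
```

```text
t: 5.27
eef_pos: [544.5, -304.3, 28.9]
tcp_rot: [-3.142, 0.0, 0.276]
ft_force: [0.6, 1.1, 0.8]
opening: 0.116
grip_force: 30.0
t: 6.1
eef_pos: [545.1, -304.6, 202.5]
tcp_rot: [3.138, -0.003, 0.276]
ft_force: [0.5, -0.5, -3.4]
opening: 0.12
grip_force: 30.0
{'t': 6.25, 'joints': array([-6.15388680e-01,  4.94698310e-01,  1.57008784e+00, -7.67585230e-05,
        1.07723193e+00,  6.79724831e-01]), 'qvel': array([-2.69073835e-05,  2.26162766e-02,  1.44838648e-02,  1.10544721e-04,
       -5.30588837e-03, -1.43507128e-03]), 'tau': array([ 5.88143826e-02, -6.59376955e+01, -2.80990076e+01,  1.06358884e-01,
        4.32095979e-02,  9.15736673e-04]), 'eef_pos': array([ 544.21155802, -304.05921285,  198.56386057]), 'tcp_rot': array([-3.14130425e+00,  3.19980325e-04,  2.75719242e-01]), 'ft_force': array([ 0.06617153,  0.68408706, -3.2560514 ]), 'moment': array([-0.01884605,  0.06090131, -0.0130582 ]), 'grip_force': 29.99904602766037, 'opening': 0.12385101805896419}
tool delta [  25.6 -399.7   -1.4] yaw now deg 15.8 turn(tool z) 27.3
```

View pics/held.png

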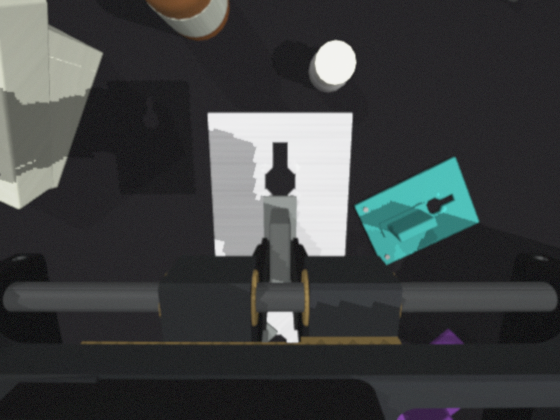

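The plate is held and hangs level. It weighs about 3.3 N. Next I carry it over the lower panel, then press its front edge on the slope so it pivots in the pads to 25°.

```bash
python3 -c "
from h import *
delta([512.3,83,200],-11.5)"
```

```text
tool delta [  74.7 -381.1   -1.4] yaw now deg 15.8 turn(tool z) 27.3
```

```bash
python3 -m crank '[[6,-30,-10,4,8],[15,-76,-10,8,8],[23,-118,-10,12,8],[31,-160,-10,16,8],[39,-200,-10,20,8],[47,-240,-10,24,8],[55,-280,-10,27.3,8],[63,-320,-10,27.3,8],[70,-356,-10,27.3,8],[75,-381,-10,27.3,8]]';python3 -m crank '[[0,0,0,0,8],[0,0,0,0,8],[0,0,0,0,8]]';  python3 -c "
from h import *
s=env.state();print(s['qvel'].max());delta([512.3,83,150],-11.5)"
```

```text
t: 7.08
eef_pos: [511.5, 85.9, 207.5]
tcp_rot: [3.141, 0.003, -0.199]
ft_force: [0.5, -1.2, -3.5]
opening: 0.119
grip_force: 30.0
t: 7.33
eef_pos: [512.6, 82.5, 207.9]
tcp_rot: [3.141, 0.002, -0.2]
ft_force: [0.3, -0.9, -3.5]
opening: 0.121
grip_force: 30.0
0.0018884851683415808
tool delta [-0.4 -0.5 57.9] yaw now deg -11.48 turn(tool z) 0.02
```

```bash
python3 -m crank '[[0,0,20,0,8],[0,0,40,0,8],[0,0,54,0,8],[0,0,60,0,8],[0,0,63,0,8],[0,0,65,0,8],[0,0,66,0,8],[0,0,66,0,8]]'; python3 -m crank '[[0,0,1.5,0,8],[0,0,3,0,8],[0,0,4.5,0,8],[0,0,6,0,8],[0,0,7,0,8],[0,0,7,0,8]]'
```

```text
t: 8.0
eef_pos: [513.3, 82.5, 143.3]
tcp_rot: [-3.141, -0.001, -0.201]
ft_force: [0.1, 0.5, -3.5]
opening: 0.122
grip_force: 30.0
t: 8.5
eef_pos: [512.8, 82.8, 135.7]
tcp_rot: [3.141, 0.0, -0.201]
ft_force: [-1.5, -0.4, -1.4]
opening: 0.118
grip_force: 30.0
```

```bash
python3 -m crank '[[0,0,1,0,8],[0,0,2,0,8],[0,0,3,0,8],[0,0,4,0,8],[0,0,5,0,8],[0,0,6,0,8],[0,0,6,0,8]]'; python3 -m crank '[[0,0,1,0,8],[0,0,2,0,8],[0,0,3,0,8],[0,0,4,0,8],[0,0,5,0,8],[0,0,6,0,8],[0,0,6,0,8]]'
```

```text
t: 9.08
eef_pos: [511.3, 83.0, 129.7]
tcp_rot: [3.141, 0.003, -0.201]
ft_force: [-9.5, 2.5, 4.3]
opening: 0.121
grip_force: 30.0
t: 9.67
eef_pos: [511.3, 83.0, 123.6]
tcp_rot: [3.141, 0.003, -0.201]
ft_force: [-8.3, 2.4, 3.8]
opening: 0.117
grip_force: 30.0
```

```bash
python3 -m crank '[[0,0,1,0,8],[0,0,2,0,8],[0,0,3,0,8],[0,0,4,0,8],[0,0,5,0,8],[0,0,6,0,8],[0,0,7,0,8],[0,0,8,0,8],[0,0,9,0,8]]'; python3 -m crank '[[0,0,1,0,8],[0,0,2,0,8],[0,0,3,0,8],[0,0,4,0,8],[0,0,5,0,8],[0,0,6,0,8],[0,0,7,0,8],[0,0,8,0,8]]'
```

```text
t: 10.42
eef_pos: [511.8, 82.9, 114.8]
tcp_rot: [3.141, 0.002, -0.201]
ft_force: [-6.9, 1.2, 2.3]
opening: 0.119
grip_force: 30.0
t: 11.08
eef_pos: [512.1, 82.9, 106.8]
tcp_rot: [3.141, 0.002, -0.201]
ft_force: [-5.3, 1.2, 1.6]
opening: 0.122
grip_force: 30.0
```

```bash
python3 -m crank '[[0,0,0.7,0,8],[0,0,1.4,0,8],[0,0,2.1,0,8],[0,0,2.8,0,8],[0,0,3.5,0,8],[0,0,4,0,8],[0,0,4,0,8]]'; python3 -m crank '[[0,0,0.5,0,8],[0,0,1,0,8],[0,0,1.5,0,8],[0,0,1.5,0,8]]'
```

```text
t: 11.67
eef_pos: [512.0, 82.9, 102.7]
tcp_rot: [3.141, 0.002, -0.201]
ft_force: [-6.2, 1.7, 0.0]
opening: 0.123
grip_force: 30.0
t: 12.0
eef_pos: [512.1, 82.9, 101.3]
tcp_rot: [3.141, 0.002, -0.201]
ft_force: [-5.4, 1.0, 0.6]
opening: 0.119
grip_force: 30.0
```

```bash
python3 -m crank '[[0,0,0.5,0,8],[0,0,1,0,8],[0,0,1,0,8]]'; python3 -m crank '[[0,0,0.5,0,8],[0,0,1,0,8],[0,0,1,0,8]]'; python3 -m crank '[[0,0,0.5,0,8],[0,0,1,0,8],[0,0,1,0,8]]'
```

```text
t: 12.25
eef_pos: [512.1, 82.9, 100.7]
tcp_rot: [3.141, 0.001, -0.201]
ft_force: [-7.2, 1.5, 5.4]
opening: 0.12
grip_force: 30.0
t: 12.5
eef_pos: [512.3, 82.9, 100.6]
tcp_rot: [3.141, 0.001, -0.201]
ft_force: [-9.8, 0.8, 17.2]
opening: 0.124
grip_force: 30.0
t: 12.75
eef_pos: [512.7, 82.8, 100.4]
tcp_rot: [-3.142, -0.001, -0.2]
ft_force: [-11.9, -0.2, 26.2]
opening: 0.12
grip_force: 30.0
```

The force rises at TCP z = 100.7, against 100.5 predicted for flat contact, so the plate now lies on the slope at 25°. I'll back off, rise and look.

```bash
python3 -m crank '[[0,0,-2,0,8],[0,0,-4,0,8],[0,0,-10,0,8],[0,0,-18,0,8],[0,0,-26,0,8],[0,0,-30,0,8],[0,0,-30,0,8],[0,0,-30,0,8]]'
python3 - <<'E'
from h import *
w=save('wrist','tilt.pkl');s=env.state();print(s['t'],s['eef_pos'],s['tcp_rot'],s['ft_force'])
cv2.imwrite('pics/tilt.png',cv2.resize(w['img'][40:290,130:430],None,fx=2.4,fy=2.4,interpolation=cv2.INTER_CUBIC))
E
```

```text
t: 13.42
eef_pos: [513.1, 82.7, 128.7]
tcp_rot: [-3.142, -0.001, -0.201]
ft_force: [0.1, -0.2, -3.5]
opening: 0.122
grip_force: 30.0
13.5667 [512.80898988  82.72857755 128.0886958 ] [ 3.14136141e+00  4.78099141e-04 -2.00724862e-01] [ 0.78243836 -0.6541711  -4.16946438]
```

View pics/tilt.png

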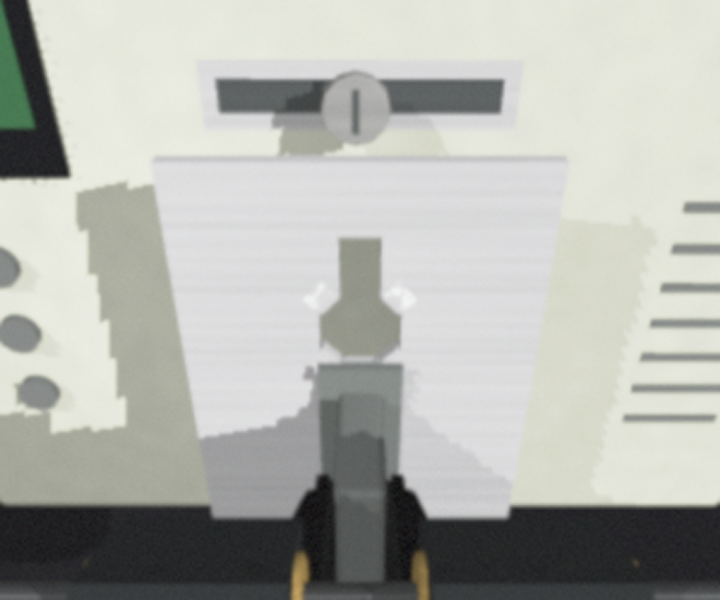

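The crop shows the plate tilted and parallel to the cross slot. The head is at (278.1,84.6), the hole centre at (280.2,175.4), and the front edge runs from (193.8,105.4) to (366.3,105.4). Next I compute hole-to-head in panel axes.

```bash
sed -i 's/^psi=.*;al/psi=np.radians(-11.5);al/' h.py
python3 - <<'E'
from h import *
w=pickle.load(open('tilt.pkl','rb'))
tcp=np.array([512.8,82.75,128.1])
lift=(tcp-np.array([512.2,82.9,100.7]))@ez
f=lambda u,v,h: onplane(w,u,v,tcp+h*ez,ez)
q=lambda P:np.round([(P-tcp)@ex,(P-tcp)@ey],1)
H=f(280.2,175.4,-25);S=f(278.1,84.6,-29-lift+12)
print('lift',lift,'hole rel TCP',q(H),'expect 39.5','head rel TCP',q(S),'head world',S)
fr=[f(193.75,105.8,-25),f(366.25,105.8,-25)];print('front',q(fr[0]),q(fr[1]),'expect 82.5,+-45')
se=f(280.2,40+238/2.4,-25);print('slot end',q(se),'expect 65')
cs=[f(130+217/2.4,40+96/2.4,-29-lift),f(130+505/2.4,40+96/2.4,-29-lift)];print('cross slot',q(cs[0]),q(cs[1]))
D=S-H;mv=((D@ex)*ex+(D@ey)*ey);print('panel move',D@ex,D@ey);delta(tcp+mv,cur=tcp)
E
```

```text
lift 24.571714440138525 hole rel TCP [39.3 -0.3] expect 39.5 head rel TCP [86.3  0.8] head world [606.80085044  64.43635319 126.88659893]
front [81.2 43.5] [ 81.1 -43.9] expect 82.5,+-45
slot end [62.6 -0.3] expect 65
cross slot [85.  33.6] [ 85.  -34.6]
panel move 47.02506720194276 1.1444714011508625
tool delta [ 42.6  -1.1 -19.9] yaw now deg -11.5 turn(tool z) None
```

Run:
```python
from h import *
w=pickle.load(open('tilt.pkl','rb'));tcp=np.array([512.8,82.75,128.1])
g=cv2.cvtColor(w['img'],cv2.COLOR_BGR2GRAY).astype(float)
def at(a,b,W):
    o,d1=ray(w,*a);_,d2=ray(w,*b);R=w['pose'][:3,2];d1=d1/(d1@R);d2=d2/(d2@R)
    s=W/np.linalg.norm(d1-d2);return (o+s*d1+o+s*d2)/2
Z=lambda x,y:(130+x/2.4,40+y/2.4)
E={}
for n,a,b,W in(('front',Z(153.5,158),Z(567,158),90),('back',Z(213,518),Z(508,518),90),('hole',Z(320,325),Z(401.5,325),20.4),('slotend',Z(339,240),Z(381.5,240),10),('crossslot',Z(217,97),Z(504.5,97),67.9)):
    P=at(a,b,W);E[n]=P;print(n,np.round([(P-tcp)@ex,(P-tcp)@ey,(P-tcp)@ez],1))
d=E['front']-E['back'];print('len',np.linalg.norm(d),'tilt',np.degrees(np.arctan2(d[2],np.hypot(*d[:2]))))
```

```text
front [ 79.3  -0.3 -29.8]
back [-30.4  -0.4 -24.7]
hole [ 37.5  -0.4 -27.6]
slotend [ 59.2  -0.3 -30.8]
crossslot [ 85.   -0.4 -52.8]
len 109.81482227866232 tilt 22.332028991817737
```

```bash
python3 -m crank '[[7,0,-4,0,8],[14,0,-7,0,8],[22,-0.5,-11,0,8],[29,-1,-14,0,8],[35,-1.1,-17,0,8],[40,-1.1,-19,0,8],[41.9,-1.1,-19.5,0,8],[41.9,-1.1,-19.5,0,8],[41.9,-1.1,-19.5,0,8]]'
python3 - <<'E'
from h import *
w=save('wrist','over.pkl');s=env.state();print(s['t'],s['eef_pos'],s['tcp_rot'],s['ft_force'])
cv2.imwrite('pics/over.png',cv2.resize(w['img'][80:260,180:380],None,fx=3,fy=3,interpolation=cv2.INTER_CUBIC))
E
```

```text
t: 14.32
eef_pos: [554.0, 75.5, 147.7]
tcp_rot: [3.141, 0.001, -0.201]
ft_force: [-0.1, 1.0, -3.9]
opening: 0.121
grip_force: 30.0
14.4667 [553.88666203  75.53977873 147.73429313] [ 3.14140918e+00  5.04790485e-04 -2.00685361e-01] [-0.26659851 -0.11046416 -3.5416694 ]
```

View pics/over.png

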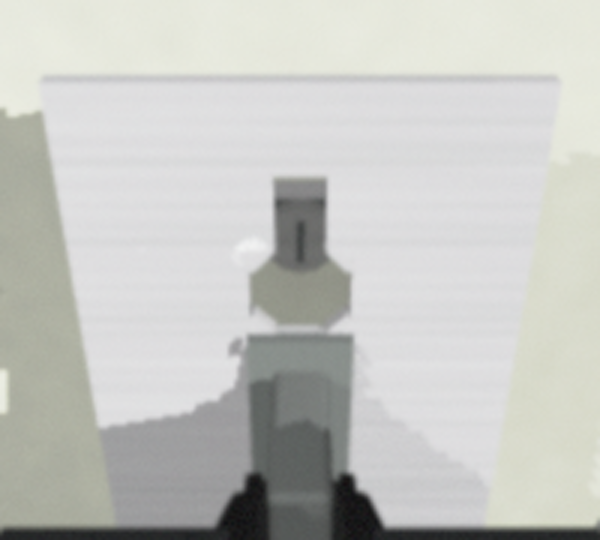

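The crop shows the head behind the slot, with its mark centred at about (280,161). The hole centre is at (280.2,179), so the lateral alignment is good. That was my twelfth picture, and the limit was 10. I miscounted, so from here I'll work from numbers and force alone.

Run:
```python
from h import *
w=pickle.load(open('over.pkl','rb'));tcp=np.array([553.9,75.5,147.75])
flat=np.array([512.2,82.9,100.7]);lift=(tcp-flat)@ez
print('lift',lift,'moved',(tcp-flat)@ex,(tcp-flat)@ey)
for hh in(-25,-27):
  H=onplane(w,280.2,179,tcp+hh*ez,ez);S=onplane(w,280,161,tcp-(29+lift-12)*ez,ez)
  print('hole',(H-tcp)@ex,(H-tcp)@ey,'head',(S-tcp)@ex,(S-tcp)@ey)
print('cut',-ez*10@ex);delta(tcp-10*ez,cur=tcp)
```

```text
lift 24.748892118725607 moved 58.25561406377349 1.0622000510029639
hole 36.661589515194 -0.3196725708362036 head 39.05650977241917 -0.21840898515235904
hole 35.32138493463282 -0.3243768981016371 head 39.05650977241917 -0.21840898515235904
cut 1.278088765229301e-16
tool delta [4.2 0.  9.1] yaw now deg -11.5 turn(tool z) None
```

```bash
python3 -m crank '[[0.8,0,1.8,0,8],[1.7,0,3.6,0,8],[2.5,0,5.4,0,8],[3.4,0,7.2,0,8],[3.8,0,8.2,0,8],[3.8,0,8.2,0,8]]'; python3 -m crank '[[0.4,0,0.9,0,8],[0.8,0,1.8,0,8],[1.3,0,2.7,0,8],[1.3,0,2.7,0,8]]';python3 -m crank '[[0.4,0,0.9,0,8],[0.8,0,1.8,0,8],[0.8,0,1.8,0,8]]'
```

```text
t: 14.97
eef_pos: [557.9, 74.7, 139.3]
tcp_rot: [3.141, 0.0, -0.201]
ft_force: [0.1, 0.3, -3.3]
opening: 0.122
grip_force: 30.0
t: 15.3
eef_pos: [559.3, 74.5, 136.8]
tcp_rot: [3.141, 0.0, -0.201]
ft_force: [1.1, 0.8, -3.9]
opening: 0.125
grip_force: 30.0
t: 15.55
eef_pos: [560.0, 74.3, 135.0]
tcp_rot: [3.141, 0.0, -0.201]
ft_force: [-0.7, -0.7, -3.9]
opening: 0.121
grip_force: 30.0
```

```bash
python3 -m crank '[[0.4,0,0.9,0,8],[0.8,0,1.8,0,8],[0.8,0,1.8,0,8]]';python3 -m crank '[[0.4,0,0.9,0,8],[0.8,0,1.8,0,8],[0.8,0,1.8,0,8]]';python3 -m crank '[[0.4,0,0.9,0,8],[0.8,0,1.8,0,8],[0.8,0,1.8,0,8]]'; python3 -c "
from h import *
tcp=env.state()['eef_pos'];d=tcp-np.array([512.2,82.9,100.7]);print(d@ex,d@ey,d@ez)"
```

```text
t: 15.8
eef_pos: [560.8, 74.1, 133.2]
tcp_rot: [3.141, 0.0, -0.201]
ft_force: [0.7, 0.3, -3.9]
opening: 0.123
grip_force: 30.0
t: 16.05
eef_pos: [561.6, 74.0, 131.4]
tcp_rot: [3.141, 0.0, -0.201]
ft_force: [-0.2, -0.6, -3.5]
opening: 0.119
grip_force: 30.0
t: 16.3
eef_pos: [562.4, 73.8, 129.6]
tcp_rot: [3.141, 0.0, -0.201]
ft_force: [-0.0, 0.5, -3.1]
opening: 0.122
grip_force: 30.0
58.41118634633791 1.086388502638934 4.648096769924433
```

The plate is 4.6 mm off the face with no contact, well below the 12 mm head height, so the head is through the opening. I'll settle it onto the face.

```bash
python3 -m crank '[[0.2,0,0.5,0,8],[0.4,0,0.9,0,8],[0.6,0,1.4,0,8],[0.8,0,1.8,0,8],[0.8,0,1.8,0,8]]';python3 -m crank '[[0.2,0,0.5,0,8],[0.4,0,0.9,0,8],[0.6,0,1.4,0,8],[0.6,0,1.4,0,8]]';python3 -c "
from h import *
tcp=env.state()['eef_pos'];d=tcp-np.array([512.2,82.9,100.7]);print(d@ex,d@ey,d@ez)"
```

```text
t: 16.72
eef_pos: [563.2, 73.6, 127.9]
tcp_rot: [3.141, 0.0, -0.201]
ft_force: [0.0, 0.7, -3.6]
opening: 0.122
grip_force: 30.0
t: 17.05
eef_pos: [563.8, 73.5, 126.5]
tcp_rot: [3.141, 0.0, -0.201]
ft_force: [0.6, -0.5, -3.8]
opening: 0.121
grip_force: 30.0
58.38545235950679 1.087747919031962 1.233186738053908
```

```bash
python3 -m crank '[[0.2,0,0.5,0,8],[0.4,0,0.9,0,8],[0.4,0,0.9,0,8]]';python3 -m crank '[[0.1,0,0.3,0,8],[0.2,0,0.5,0,8],[0.2,0,0.5,0,8]]';python3 -c "
from h import *
tcp=env.state()['eef_pos'];d=tcp-np.array([512.2,82.9,100.7]);print(d@ex,d@ey,d@ez)"
```

```text
t: 17.3
eef_pos: [564.1, 73.5, 125.6]
tcp_rot: [3.142, 0.0, -0.201]
ft_force: [-0.9, 0.1, -2.8]
opening: 0.124
grip_force: 30.0
t: 17.55
eef_pos: [564.1, 73.5, 125.2]
tcp_rot: [3.141, 0.001, -0.201]
ft_force: [-3.6, 0.5, -0.5]
opening: 0.122
grip_force: 30.0
58.099704370461026 1.1051788099911126 -0.08873118741885877
```

The plate is on the face at lift ≈ 0, with light contact. Now I slide it down the slope.

```bash
python3 -m crank '[[-0.9,0,0.4,0,8],[-1.8,0,0.8,0,8],[-2.7,0,1.3,0,8],[-3.6,0,1.7,0,8],[-4.5,0,2.1,0,8],[-4.5,0,2.1,0,8]]';python3 -m crank '[[-0.9,0,0.4,0,8],[-1.8,0,0.8,0,8],[-2.7,0,1.3,0,8],[-3.6,0,1.7,0,8],[-4.5,0,2.1,0,8],[-4.5,0,2.1,0,8]]';python3 -c "
from h import *
tcp=env.state()['eef_pos'];d=tcp-np.array([512.2,82.9,100.7]);print(d@ex,d@ey,d@ez)"
```

```text
t: 18.05
eef_pos: [559.8, 74.3, 123.0]
tcp_rot: [3.141, 0.0, -0.201]
ft_force: [-0.2, 0.6, -1.2]
opening: 0.123
grip_force: 30.0
t: 18.55
eef_pos: [555.3, 75.3, 120.9]
tcp_rot: [3.141, 0.0, -0.201]
ft_force: [-1.4, 0.9, -1.2]
opening: 0.124
grip_force: 30.0
48.1447738670634 1.09971605395405 -0.17590388011794544
```

```bash
python3 -m crank '[[-1.4,0,0.6,0,8],[-2.7,0,1.3,0,8],[-4.1,0,1.9,0,8],[-5.4,0,2.5,0,8],[-7.2,0,3.4,0,8],[-7.2,0,3.4,0,8]]';python3 -m crank '[[-0.5,0,0.2,0,8],[-0.9,0,0.4,0,8],[-1.4,0,0.6,0,8],[-1.8,0,0.8,0,8],[-1.8,0,0.8,0,8]]';python3 -c "
from h import *
tcp=env.state()['eef_pos'];d=tcp-np.array([512.2,82.9,100.7]);print(d@ex,d@ey,d@ez)"
```

```text
t: 19.05
eef_pos: [548.0, 76.7, 117.4]
tcp_rot: [3.141, 0.001, -0.201]
ft_force: [-2.2, 1.2, -1.3]
opening: 0.121
grip_force: 30.0
t: 19.47
eef_pos: [546.7, 77.0, 116.8]
tcp_rot: [3.142, -0.0, -0.201]
ft_force: [-0.2, 0.4, -1.8]
opening: 0.125
grip_force: 30.0
38.45778774762661 1.1038533212851263 -0.1935845989851798
```

```bash
python3 -m crank '[[-0.5,0,0.2,0,8],[-0.9,0,0.4,0,8],[-0.9,0,0.4,0,8]]';python3 -m crank '[[-0.5,0,0.2,0,8],[-0.9,0,0.4,0,8],[-0.9,0,0.4,0,8]]';python3 -c "
from h import *
tcp=env.state()['eef_pos'];d=tcp-np.array([512.2,82.9,100.7]);print(d@ex,d@ey,d@ez)"
```

```text
t: 19.72
eef_pos: [546.0, 77.2, 116.4]
tcp_rot: [3.142, -0.001, -0.201]
ft_force: [1.3, 0.5, -1.4]
opening: 0.125
grip_force: 30.0
t: 19.97
eef_pos: [545.8, 77.3, 116.3]
tcp_rot: [-3.141, -0.002, -0.201]
ft_force: [5.7, -1.6, -1.4]
opening: 0.12
grip_force: 30.0
37.49022070466288 1.1827823678028075 -0.2607268720818476
```

```bash
python3 -m crank '[[-0.5,0,0.2,0,8],[-0.5,0,0.2,0,8]]'
python3 - <<'E'
from h import *
tcp=env.state()['eef_pos'];d=tcp-np.array([512.2,82.9,100.7]);print(d@ex,d@ey,d@ez,env.state()['moment'])
w=save('wrist','lock.pkl')
g=cv2.cvtColor(w['img'],cv2.COLOR_BGR2GRAY).astype(int)
f=lambda u,v,h: onplane(w,u,v,tcp+h*ez,ez)
for P in(82.5,61.5):print('expected rows',proj(w,tcp+P*ex-(25 if P>80 else 17)*ez))
print('column 225', [(v,int(g[v,225])) for v in range(84,130,2)])
print('col 280',[(v,int(g[v,280])) for v in range(84,190,2)])
r=int(proj(w,tcp+61.5*ex-17*ez)[1]);print('row',r,g[r,255:306].tolist())
E
```

```text
t: 20.13
eef_pos: [545.7, 77.3, 116.3]
tcp_rot: [-3.141, -0.003, -0.201]
ft_force: [7.0, -1.6, -1.7]
opening: 0.122
grip_force: 30.0
37.38415338575549 1.17830281627229 -0.2615796012377893 [-0.317069   -1.27263016 -0.03644069]
expected rows [279.59793875 102.98874441]
expected rows [279.61471918 148.04715877]
column 225 [(84, 231), (86, 231), (88, 230), (90, 231), (92, 231), (94, 230), (96, 230), (98, 230), (100, 230), (102, 229), (104, 217), (106, 204), (108, 218), (110, 221), (112, 218), (114, 219), (116, 219), (118, 220), (120, 220), (122, 222), (124, 220), (126, 218), (128, 218)]
col 280 [(84, 226), (86, 227), (88, 227), (90, 228), (92, 228), (94, 228), (96, 229), (98, 229), (100, 228), (102, 228), (104, 215), (106, 202), (108, 217), (110, 219), (112, 217), (114, 218), (116, 220), (118, 218), (120, 216), (122, 219), (124, 220), (126, 218), (128, 217), (130, 217), (132, 198), (134, 155), (136, 169), (138, 174), (140, 171), (142, 131), (144, 105), (146, 106), (148, 105), (150, 105), (152, 107), (154, 105), (156, 104), (158, 128), (160, 169), (162, 184), (164, 214), (166, 221), (168, 221), (170, 223), (172, 229), (174, 229), (176, 229), (178, 229), (180, 230), (182, 229), (184, 231), (186, 228), (188, 213)]
row 148 [150, 151, 150, 151, 150, 151, 150, 149, 152, 146, 138, 149, 164, 167, 170, 170, 170, 169, 171, 169, 170, 172, 167, 151, 120, 105, 125, 155, 170, 172, 172, 171, 171, 172, 172, 170, 171, 171, 170, 172, 188, 198, 204, 203, 206, 203, 203, 202, 202, 202, 206]
```

The force climbs to 7 N with no further travel, after a slide of about 20.7 mm. In the image the head centre (280,149) and the front edge (row 106) are about 20–21 mm apart, against 21 mm nominal when locked. I'll ease off slightly, open and rise.

```bash
python3 -m crank '[[0.3,0,-0.1,0,8],[0.6,0,-0.2,0,8],[0.6,0,-0.2,0,8]]'; python3 -m crank '[[0,0,0,0,14],[0,0,0,0,18],[0,0,0,0,24],[0,0,0,0,32],[0,0,0,0,40],[0,0,0,0,50],[0,0,0,0,50],[0,0,0,0,50]]'; python3 -m crank '[[0,0,-3,0,50],[0,0,-10,0,50],[0,0,-20,0,50],[0,0,-35,0,50],[-5,0,-55,0,50],[-15,0,-75,0,50],[-25,0,-90,0,50],[-30,0,-100,0,50],[-30,0,-100,0,50]]'
```

```text
t: 20.53
eef_pos: [545.8, 77.3, 116.3]
tcp_rot: [-3.141, -0.002, -0.201]
ft_force: [5.4, -1.3, 0.4]
opening: 0.123
grip_force: 30.0
t: 21.2
eef_pos: [545.0, 77.3, 115.9]
tcp_rot: [3.141, 0.0, -0.201]
ft_force: [0.6, -0.4, 0.2]
opening: 0.507
grip_force: 0.0
t: 21.95
eef_pos: [515.7, 83.6, 218.7]
tcp_rot: [-3.141, -0.004, -0.2]
ft_force: [0.9, -0.0, -0.1]
opening: 0.524
grip_force: 0.0
```

Run:
```python
from h import *
w=save('wrist','fin.pkl');s=env.state();print(s['t'],s['eef_pos'],s['ft_force'])
F=np.array([512.2,82.9,100.7])-29*ez   # a point on the face
im=w['img'].astype(int);sat=cv2.GaussianBlur((im[...,1]-im[...,0]).astype(np.float32),(5,5),0)
c0=proj(w,F+ez*4+ex*50);print('centre px',c0,'b-g at panel vs plate',sat[int(c0[1]),int(c0[0])-35],[round(float(sat[int(c0[1]),int(c0[0])+k])) for k in(-110,-90,-70,-50,50,70,90,110)])
thr=5
m=((sat<thr)&(im[...,1]>70)).astype(np.uint8);m=cv2.morphologyEx(m,cv2.MORPH_CLOSE,np.ones((13,13)));m=cv2.morphologyEx(m,cv2.MORPH_OPEN,np.ones((9,9)))
for k in cv2.findContours(m,cv2.RETR_EXTERNAL,cv2.CHAIN_APPROX_NONE)[0]:
    if cv2.contourArea(k)<2000:continue
    P=np.array([onplane(w,*p,F+4*ez,ez)-F for p in k[:,0]]);Q=np.c_[P@ex,P@ey].astype(np.float32)
    print(cv2.boundingRect(k),'panel rect',cv2.minAreaRect(Q),'x range',Q[:,0].min(),Q[:,0].max())
p=proj(w,F+12*ez+97.5*ex+0.8*ey);print('head expected px',p)
g=cv2.cvtColor(w['img'],cv2.COLOR_BGR2GRAY);u,v=map(int,p);print('row',g[v,u-22:u+23].tolist());print('col',g[v-28:v+30,u+4].tolist())
```

```text
22.1 [515.76238763  83.2636656  215.61839389] [0.8798693  0.7141827  0.57497524]
centre px [280.88104213 151.70420458] b-g at panel vs plate -0.8671875 [4, 10, 10, 12, 13, 11, 12, 12]
(185, 285, 191, 27) panel rect ((-179.6355743408203, 0.9168243408203125), (61.25742721557617, 273.5670471191406), 0.0004725884646177292) x range -210.26534 -149.00693
(225, 74, 111, 133) panel rect ((52.22380828857422, 1.1601791381835938), (89.33258056640625, 133.2850799560547), 89.94921875) x range -14.416678 118.869446
head expected px [280.06075674 104.43237262]
row [218, 217, 208, 178, 157, 154, 153, 153, 154, 153, 153, 150, 150, 162, 169, 170, 169, 170, 169, 170, 164, 137, 121, 144, 165, 170, 173, 171, 173, 173, 172, 182, 197, 204, 204, 207, 205, 205, 207, 214, 218, 220, 220, 220, 219]
col [217, 219, 219, 218, 219, 220, 220, 219, 218, 218, 221, 220, 219, 218, 218, 218, 217, 210, 190, 177, 176, 179, 179, 179, 177, 177, 173, 174, 173, 171, 173, 177, 180, 177, 177, 172, 165, 157, 155, 155, 160, 166, 166, 168, 180, 197, 216, 228, 231, 231, 232, 231, 230, 230, 231, 231, 230, 220]
```

The released plate lies square to the panel to about 0.1°. It measures 89 mm wide at face height, so it is flat. Its front edge is about 21 mm above the screw, so it is locked at the slot's end.

```bash
python3 -c "
from cell import env
print(env.job_done())"
```

```text
the job is handed in; nothing more can be done
None
```

The smaller grey plate is hung on the screw, locked at the slot's end, flat and square on the front, and released; I handed it in at about 22 s, with readings of at most about 29 N (the press that tilted the plate), though I viewed 12 pictures against the limit of 10.

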